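# Slide a blower module home onto a part-present pin

### The arm

A 7-joint arm with a two-finger parallel gripper is mounted at the origin on the work surface. World frame = base frame: x ahead of the robot, y to its left, z up, the work surface at z = 0. Lengths are in m, angles in rad, forces in N, time in s.
With the tool pointing down it reaches from about 0.425 to 0.95 m from the base axis. Payload 4.7 kg.
Tool frame: the origin (TCP) lies on the centre line of the jaws, within the pads' length; the fingertips stand robot.nose_length ahead of it and the grasp point (between the pads) lies 8 mm behind it (robot.nose_length is the distance from the TCP to the fingertips, in m); z points along the fingers, y is the line along which they close (so a half turn about z gives the same grasp; the last joint's range is limited). The gripper opens to 85 mm and grips with 20 to 120 N. Pads are 22 mm wide; open, the fingers measure 114 mm over their backs; the gripper's body (76 mm by 85 mm) begins 54 mm behind the grasp point. The pads swing forward as they close: fully open they stand 13 mm farther back than shut.
Start: joints at [1.172, 0.469, -0.049, 1.532, 0.024, 1.141, -0.082], TCP at [0.244, -0.629, 0.242] pointing down, gripper open.
Joint ranges: [-2.59, 2.59], [-0.33, 1.99], [-1.39, 1.29], [0.1, 2.45], [-1.04, 4.18], [0.21, 1.99], [-2.66, 2.66]. Speed limits (rad/s): [2.57, 2.57, 3.14, 3.14, 3.14, 3.14, 3.14].

### API

Orientations are given as [roll, pitch, yaw] about the fixed x, y, z axes, in that order (R = Rz(yaw) Ry(pitch) Rx(roll)).
In Python, from plant import robot gives the robot as it stands. Calls block until the motion is done:
- robot.goto(position, orientation): joint-space move of the TCP to a pose.
- robot.move_straight(position, vel=0.15, attitude=None, contact_N=None): straight line of the TCP; attitude=None keeps the orientation; vel is the mean speed in m/s. With contact_N (N) it stops when the force on the tool has changed by that much, and returns True; else False.
- robot.move_joints(angles): joint-space move.
- robot.grip(opening, strength=None): opening from 0.0 (shut) to 1.0 (fully open); strength is the grip in N (None keeps the last); returns when the fingers have stopped.
- robot.sleep(seconds).
- robot.inverse_kinematics(position, orientation): joint angles nearest the present ones, or None.
- robot.sense(): the state.
- robot.grab_frame(name): name is "scene" or "top"; returns a dict with "image" (420x560x3 uint8, red, green, blue), "range_z" (420x560 float32, m along the optical axis (not along the pixel's ray), 0 where there is no reading), "fx", "fy", "cx", "cy" (pixels), "R" (3x3) and "t" (3): a world point X has camera coordinates R X + t. Camera axes: x right, y down, z forward; pixel columns grow to the right and rows downward; lengths in m; the calibration is good to about 2 mm. A picture is of the moment at which its call begins.
A pose or a line that the arm cannot do raises robot.IKError and nothing moves.
- robot.close_job(): hands the job in; it is judged then, once.
The state is a dict: "t": time; "joint_pos": joint angles; "joint_velocities": joint speeds; "effort": joint torques, N m; "tcp_pos": TCP position; "tcp_rot": TCP orientation; "wrist_force": force on the tool from outside, world axes, zero at the start; "torque": the same for the moment, N m; "opening": opening from 0.0 (shut) to 1.0 (fully open); "gripper_force": force on a finger pad.
Only numpy, scipy, OpenCV 4.12 (cv2) and the standard library are available. Lean on these libraries where they do the work, as an engineer would, in place of code of your own. Each camera call takes 0.05 s, during which the arm holds its last target. There are 200 camera calls.

### The job

Take the long twin-fan module off the white foam slab, lay it flat on the open apron of the aluminium test fixture, then slide it lengthwise into the channel, under the two steel lips, until it comes up against the dark sensor head and holds its sensing pin pressed fully in after you let go. The head has been clamped somewhere along its slot, so feel for it and push gently: do not ram the module against it. Leave the other things on the bench where they are.

Things in the scene. Friction and masses are not known exactly. Their poses are not given: they have to be found in the camera images.
- module_center (a point): Centre (half-way up) of the loose long module: black box-shaped frame round a dark finned heat sink, two fans in its top, 110 mm long (its x axis), 60 mm wide (y), 45 mm high (z up), 0.45 to 0.8 kg. It lies flat on the slab (or, later, on the fixture). Either end may go first. It slides with plain friction of about 2 to 8 N.
- fixture: Fixed aluminium test fixture, 350 mm long (x), 150 mm wide (y). Origin: centre of its underside, on the bench. Its flat deck is 20 mm above the bench. +x is the way the module is pushed, along the line y = 0. From x = -175 to -62 mm the deck is an open, bare apron; the channel follows, with the sensor head across its far end.
- channel_mouth (a point): Point on the deck, on the centre line, where the straight channel begins (35 mm short of the fixture's centre); axes as the fixture. The channel runs 205 mm to +x, 64 mm between its rails, each 14 mm thick, 26 mm high above the deck (48 mm at the lips). Before it, a flared lead-in 27 mm long opens towards -x from 64 to about 85 mm.
- lips (a point): Point on the deck, on the centre line, midway along the two steel lips (87.5 mm from the fixture's centre); axes as the fixture. Each lip is 65 mm long in x and reaches 10 mm over the channel from its rail, underside 48 mm, top 54 mm above the deck, so the 45 mm high module gets under them only by sliding.
- head_slot (a point): Middle of the sensor head's slot, on the deck and centre line (105 mm from the fixture's centre); axes as the fixture. The dark grey rigid head, 50 mm wide, 38 mm high, has its flat face (looking to -x) clamped at most 25 mm before or beyond this point: where is not told. Pushes up to 30 N do it no harm. With the module home, its trailing end lies 5 to 55 mm inside the channel: push on that end, between the rails.
- pin (a joint): Sensing pin of the head: steel, 12 mm thick, on the centre line 20 mm above the deck, sticking 8 mm out of the head's face to -x. Value in m: 0 fully out, 0.008 flush with the face (the module's end then touches it). Soft spring: about 0.4 N out, 0.9 N flush, less than the module's own friction, so a released module stays and keeps it pressed.
- slab: White foam slab, fixed, 320 x 240 mm, 20 mm thick, origin at the centre of its underside. The module and a square fan lie on it.
- fan_slab_center (a point): Bystander: centre of the square single-fan unit on the slab, 70 x 70 x 32 mm.
- fan_mat_center (a point): Bystander: centre of another such square fan unit, on the bench beyond the fixture.
- screw_tray: Bystander: green open tray of screws, 120 x 90 x 30 mm, origin under its centre.
- screwdriver: Bystander: screwdriver, 190 mm long, lying on the bench, x along it towards the tip.
- tape: Bystander: roll of clear tape lying flat, 90 mm wide, 22 mm high.
- flux: Bystander: standing bottle, 52 mm wide, 120 mm high, origin under its centre.

How it is judged:
By the outcome, as a careful person would: the job done as asked, in the order asked, and still so for the second after the job is handed in, with the robot touching nothing.
It also fails if it takes over 61 s, if anything falls off the work surface, if the arm or the gripper's body presses on something with over 40 N, if the wrist force passes 120 N, or if a joint passes its speed limit or range.

## Working session

There is one attempt and no reset: what is moved stays moved. The work goes in short steps, each a Python script; the robot and the scene stay as the last script left them, time stands still between calls to the robot, and variables do not carry over. Pictures are saved under pics/ and viewed, at most 10 in all, crops included, and the job is handed in when it is done.

```bash
mkdir -p pics; ls; python3 - <<'E'
from plant import robot
import cv2,numpy as np
for n in("scene","top"):
    f=robot.grab_frame(n); np.savez(f"pics/{n}0.npz",**f)
    cv2.imwrite(f"pics/{n}0.png",f["image"][...,::-1]); print(n,f["fx"],f["cx"],f["cy"],f["R"].round(3).tolist(),f["t"],(f["range_z"]>0).mean())
s=robot.sense();print(robot.nose_length,s["tcp_rot"],s["tcp_pos"],s["t"])
E
```

```text
pics
scene 525.174953754496 279.8031010294924 208.5509205537798 [[-0.694, 0.72, 0.007], [0.407, 0.4, -0.821], [-0.594, -0.567, -0.571]] [ 0.3976164  -0.14390961  1.78462678] 0.9928826530612245
top 447.2161356081995 279.69854605339424 205.4732455019232 [[0.007, -1.0, -0.015], [-0.987, -0.004, -0.159], [0.159, 0.016, -0.987]] [-0.04683655  0.53254883  0.99212509] 0.9961904761904762
0.011 [-3.13982388e+00  6.45076799e-05  3.69869287e-01] [ 0.24380874 -0.62887796  0.24138285] 0.1
```

View pics/top0.png

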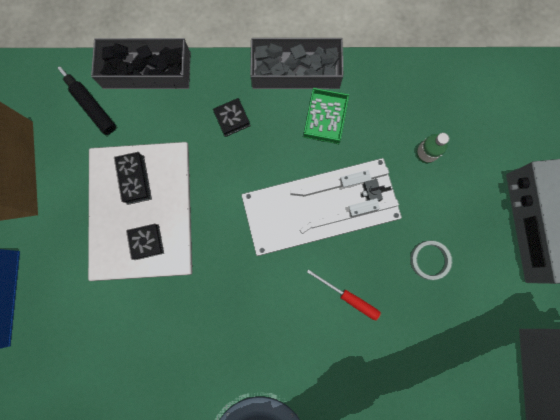

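View pics/scene0.png

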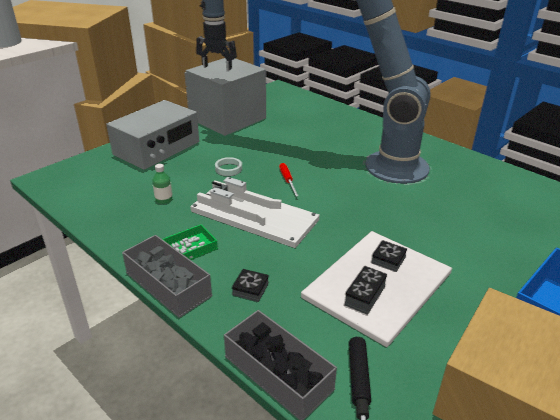

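The top view shows the module at about (132,177) on the slab with the fan at (145,242). The fixture is centred near (322,206), with its apron on the left (+y) and the head on the right at about (376,190). The scene view agrees.

```bash
cat > h.py <<'E'
import cv2,numpy as np
def cloud(f):
    v,u=np.mgrid[:420,:560]; z=f["range_z"]
    P=np.stack([(u-f["cx"])/f["fx"]*z,(v-f["cy"])/f["fy"]*z,z],-1)
    return (P-f["t"])@f["R"]
def onplane(f,uv,h):
    uv=np.atleast_2d(uv).astype(float)
    d=np.c_[(uv[:,0]-f["cx"])/f["fx"],(uv[:,1]-f["cy"])/f["fy"],np.ones(len(uv))]@f["R"]
    c=-f["R"].T@f["t"]
    return (c+d*((h-c[2])/d[:,2])[:,None])[:,:2]
def rect(f,mask,h):
    """largest blob's outline cast on plane z=h -> centre, (long,short), yaw of long axis"""
    cs,_=cv2.findContours(mask.astype(np.uint8),cv2.RETR_EXTERNAL,cv2.CHAIN_APPROX_NONE)
    c=max(cs,key=cv2.contourArea)[:,0]
    b=cv2.boxPoints(cv2.minAreaRect((onplane(f,c,h)*1000).astype(np.float32)))/1000
    e=[b[1]-b[0],b[2]-b[1]]; e.sort(key=np.linalg.norm)
    return b.mean(0),(np.linalg.norm(e[1]),np.linalg.norm(e[0])),np.arctan2(e[1][1],e[1][0])
def box(r): m=np.zeros((420,560),bool); m[r[1]:r[3],r[0]:r[2]]=1; return m
E
python3 - <<'E'
from h import *
f=dict(np.load("pics/top0.npz")); P=cloud(f); g=f["image"].max(-1); sat=g-f["image"].min(-1).astype(int)
print("slab z",np.median(P[220:260,100:120,2]),"apron z",np.median(P[215:235,262:280,2]),"bench",np.median(P[270:300,230:260,2]))
print("module",rect(f,box((100,145,160,212))&(P[...,2]>.05),.065), P[160:190,125:140,2].max())
m=box((100,145,160,212))&(g<90); print("module dark",rect(f,m,.065))
m=box((235,152,408,258))&(g>130)&(sat<40); print("fixture",rect(f,m,.02))
# corners of height-based mask
m2=box((235,152,408,258))&(P[...,2]>.012); print("fixture z",rect(f,m2,.02))
o=cv2.resize(f["image"][140:265,230:410,::-1],None,fx=4.4,fy=4.4,interpolation=cv2.INTER_CUBIC)
cv2.imwrite("pics/fix.png",o)
E
```

```text
slab z 0.01993950536354759 apron z 0.020238339689862772 bench 0.00029345952397476563
module (array([0.5955255 , 0.30000556], dtype=float32), (np.float32(0.110636406), np.float32(0.0619684)), np.float32(0.22544742)) 1.0634849185213433
module dark (array([0.5927216 , 0.29488158], dtype=float32), (np.float32(0.11551005), np.float32(0.06706575)), np.float32(0.22894998))
fixture (array([ 0.537199  , -0.14120592], dtype=float32), (np.float32(0.35595116), np.float32(0.15172745)), np.float32(-1.3119344))
fixture z (array([ 0.5365367 , -0.14070348], dtype=float32), (np.float32(0.35225862), np.float32(0.15172814)), np.float32(-1.3082278))
```

View pics/fix.png

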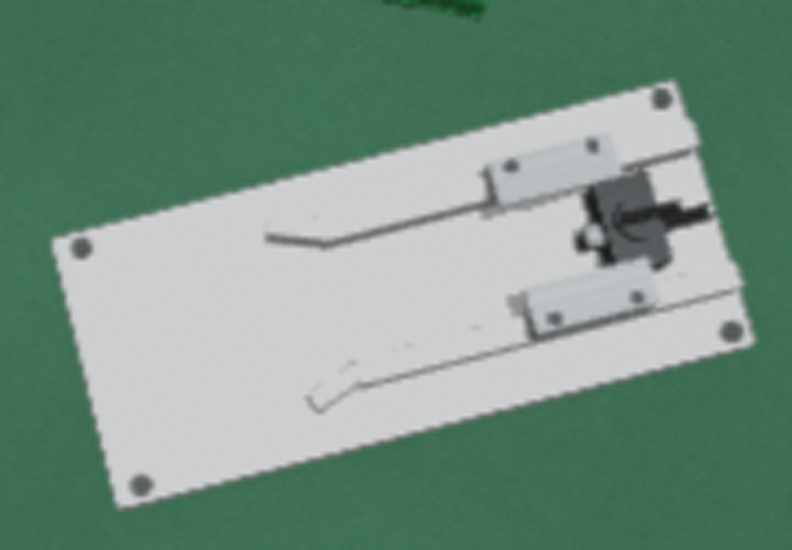

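The crop shows the fixture corners at (53,240), (117,508), (673,82) and (755,345). The head face is near (590,200) and the lips are at (550,170) and (590,305). I'll refine the fixture from these corners, then grasp.

```bash
cat >> h.py <<'E'
from scipy.spatial.transform import Rotation as Rn
def tool(yaw_x):
    """tool-down rpy with tool x axis along world yaw_x (y axis across)"""
    return [np.pi,0,yaw_x]
E
python3 - <<'E'
from h import *
from plant import robot
f=dict(np.load("pics/top0.npz"))
c=np.array([[53,240],[117,508],[673,82],[755,345]])/4.4+[230,140]-.4
w=onplane(f,c,.02); print(w.round(4).tolist())
a,b,d,e=w
print("centre",w.mean(0),"yaws",[np.arctan2(*(q-p)[::-1]) for p,q in((a,d),(b,e))], np.arctan2(*(b-a)[::-1])+0, np.linalg.norm(d-a),np.linalg.norm(b-a))
ctr=w.mean(0); th=-1.310; R=np.array([[np.cos(th),-np.sin(th)],[np.sin(th),np.cos(th)]])
h=onplane(f,np.array([[585,190],[603,265],[590,235]])/4.4+[230,140],.058)
print("head face fixture xy",((h-ctr)@R).round(4).tolist())
rails=onplane(f,np.array([[325,244],[490,203],[362,385],[530,340]])/4.4+[230,140],.046)
print("rail inner",((rails-ctr)@R).round(4).tolist())
M=np.array([.5955,.300])
for y in(.2254,.2254+np.pi,.2254-np.pi):
    print(y,robot.inverse_kinematics([*M,.037],tool(y)))
ax=ctr+R@[-.119,0]
for y in(th,th+np.pi): print(y,robot.inverse_kinematics([*ax,.037],tool(y)))
for y in(th,th+np.pi): print(y,robot.inverse_kinematics([*(ctr+R@[.01,0]),.04],tool(y)),robot.inverse_kinematics([*(ctr+R@[-.2,0]),.04],tool(y)))
E
```

```text
[[0.5633, 0.0472], [0.4195, 0.0104], [0.6522, -0.2892], [0.5079, -0.3284]]
centre [ 0.53570101 -0.13999745] yaws [np.float64(-1.3124525182721034), np.float64(-1.3153617045300785)] -2.89111838676915 0.34787668569243824 0.1484616592286352
head face fixture xy [[0.1033, 0.0212], [0.1012, -0.0192], [0.0992, -0.0023]]
rail inner [[-0.0338, 0.03], [0.0558, 0.0291], [-0.0346, -0.0468], [0.0561, -0.0462]]
0.2254 [-0.17874029  0.73600716 -0.51772339  1.68938458  0.46218189  0.84069693
 -2.24434088]
3.366992653589793 [ 0.02980192  0.85799141 -0.86773369  1.67639456  0.76700732  0.98201963
  0.67734194]
-2.916192653589793 [ 0.02980192  0.85799141 -0.86773369  1.67639456  0.76700732  0.98201963
  0.67734194]
-1.31 [-0.81260921  0.79722745  1.10450985  2.14262205 -0.99651076  0.86508309
 -1.96027131]
1.831592653589793 [ 0.39729285  0.54707556 -0.54649491  2.07743     0.47082825  0.63845909
 -0.20906527]
-1.31 [ 0.11081655  0.53955895  0.11053246  1.98372818 -0.09724784  0.62324253
 -2.59599909] [-0.9869193   0.76409237  1.10528179  2.18314321 -0.98264278  0.83773587
 -2.11769286]
1.831592653589793 [ 0.59649636  0.6009499  -0.52914359  1.95448021  0.45587537  0.70538181
  0.05060126] [ 0.28181455  0.53228102 -0.5991361   2.11580852  0.50350353  0.63496821
 -0.40666132]
```

```bash
python3 - <<'E'
from h import *
from plant import robot
M=[.5955,.300]; o=tool(.2254-np.pi)
robot.goto([*M,.20],o)
print(robot.move_straight([*M,.037],vel=.12,contact_N=10))
robot.grip(0.0,45)
s=robot.sense(); print(s["tcp_pos"],s["opening"],s["gripper_force"],s["wrist_force"],s["t"])
w0=s["wrist_force"]
robot.move_straight([*M,.15],vel=.12)
s=robot.sense(); print(s["tcp_pos"],s["opening"],s["wrist_force"],s["torque"],s["t"])
f=robot.grab_frame("scene"); cv2.imwrite("pics/lift.png",f["image"][...,::-1])
E
```

```text
False
[0.59560716 0.30166265 0.03831462] 0.6917701363812351 52.018479108810425 [-1.13196058  2.56284096  5.561782  ] 5.4333
[0.59514327 0.2993627  0.14888358] 0.6960270035673558 [-0.23372054 -1.31888454 -6.45785641] [0.0493074  0.05686258 0.00161717] 6.525
```

View pics/lift.png

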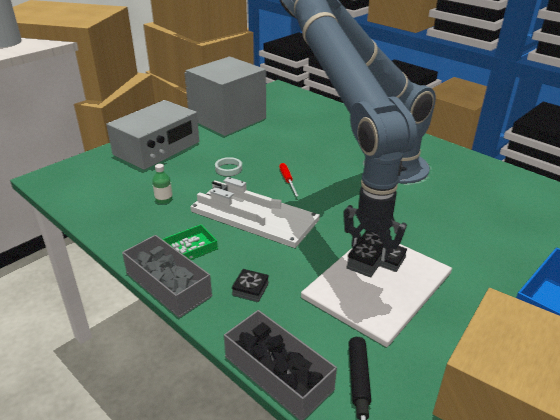

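The module is held level in the jaws at about (372,250). Next I'll lay it on the apron.

```bash
cat >> h.py <<'E'
CTR=np.array([.5357,-.1400]); TH=-1.313
RF=np.array([[np.cos(TH),-np.sin(TH)],[np.sin(TH),np.cos(TH)]])
def fx(x,y,z): return [*(CTR+RF@[x,y]),z]
OF=tool(TH+np.pi)
E
python3 - <<'E'
from h import *
from plant import robot
robot.goto(fx(-.119,0,.15),OF)
robot.move_straight(fx(-.119,0,.045),vel=.1)
print(robot.move_straight(fx(-.119,0,.036),vel=.02,contact_N=4), robot.sense()["tcp_pos"])
robot.grip(1.0)
robot.move_straight(fx(-.119,0,.16),vel=.15)
robot.goto(fx(-.23,0,.25),OF)
f=robot.grab_frame("top"); np.savez("pics/top1.npz",**f); P=cloud(f)
cv2.imwrite("pics/top1.png",cv2.resize(f["image"][120:280,200:420,::-1],None,fx=3.5,fy=3.5))
c,l,y=rect(f,box((235,165,330,255))&(P[...,2]>.05)&(P[...,2]<.075)&(f["image"].max(-1)<120),.065)
print((c-CTR)@RF,l,y,y-TH,robot.sense()["t"])
E
```

```text
True [ 0.50558875 -0.0250681   0.03820303]
[-0.11329433 -0.00373501] (np.float32(0.10696957), np.float32(0.059397344)) -1.3118465 0.0011534691 11.4833
```

View pics/top1.png

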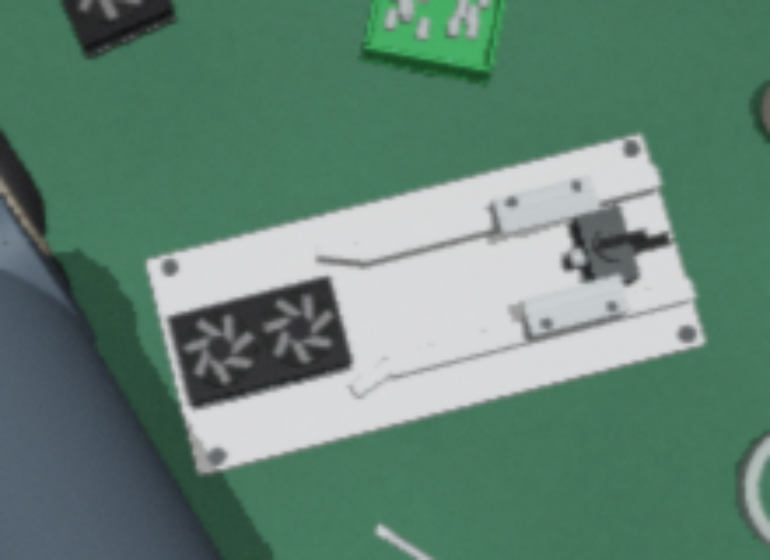

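The module lies flat on the apron around crop (260,342), aligned with the channel to 0.001 rad and about 3 mm to the side, inside the flare. Next I push with nearly shut fingers.

```bash
python3 - <<'E'
from h import *
from plant import robot
def st(m):
    s=robot.sense(); p=(np.array(s["tcp_pos"][:2])-CTR)@RF; F=np.array(s["wrist_force"][:2])@RF
    print(m,p.round(4),round(s["tcp_pos"][2],4),"F",F.round(2),round(s["t"],2))
robot.grip(0.22)
robot.goto(fx(-.225,-.002,.12),OF)
robot.move_straight(fx(-.225,-.002,.039),vel=.12); st("down")
print(robot.move_straight(fx(-.17,-.002,.039),vel=.03,contact_N=15)); st("touch")
for x in(-.14,-.10,-.06):
    c=robot.move_straight(fx(x,-.002,.039),vel=.035,contact_N=15); st(c)
    if c: break
E
```

```text
down [-0.2252 -0.0012] 0.0398 F [0.07 0.39] 13.53
False
touch [-0.1701 -0.002 ] 0.039 F [-2.76  0.32] 15.52
True [-0.1566 -0.0004] 0.0394 F [-1.76  1.22] 16.08
```

```bash
python3 - <<'E'
from h import *
from plant import robot
f=robot.grab_frame("top"); P=cloud(f); z=P[...,2]
cv2.imwrite("pics/top2.png",cv2.resize(f["image"][150:260,230:410,::-1],None,fx=4.4,fy=4.4,interpolation=cv2.INTER_CUBIC))
E
```

```text
(no output)
```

View pics/top2.png

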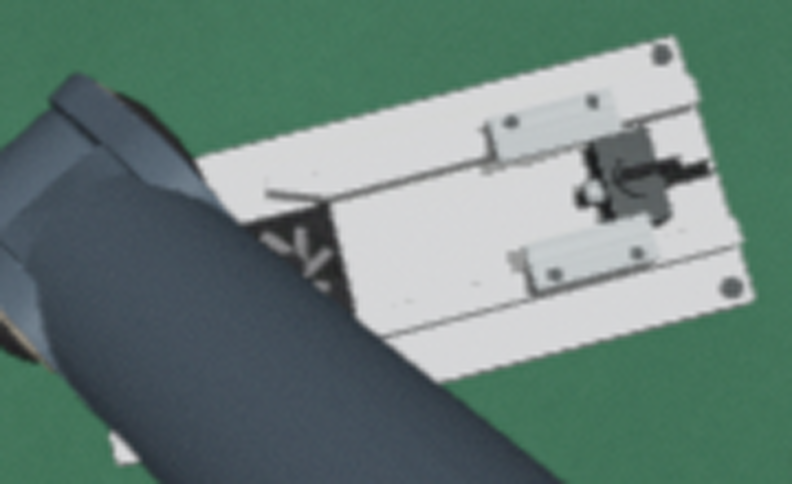

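The leading end is at the throat, around (335,250), touching the lower flare with a gap at the upper rail. I'll continue gently with a slight drift to +y.

```bash
cat > push.py <<'E'
from h import *
from plant import robot
def st(m):
    s=robot.sense(); p=(np.array(s["tcp_pos"][:2])-CTR)@RF; F=np.array(s["wrist_force"][:2])@RF
    print(m,p.round(4),round(s["tcp_pos"][2],4),"F",F.round(2),round(s["t"],2)); return p
def push(x,y,v,n):
    c=robot.move_straight(fx(x,y,.039),vel=v,contact_N=n); st(c); return c
E
python3 - <<'E'
from push import *
for x,y in((-.150,.003),(-.14,.003),(-.12,.002),(-.09,.001),(-.06,.0)):
    if push(x,y,.025,18) and push(x,y,.02,18): break
E
```

```text
False [-0.1554  0.0047] 0.0396 F [-13.42   2.7 ] 16.65
True [-0.1557  0.0076] 0.0407 F [-2.46  1.02] 17.01
True [-0.1561  0.0075] 0.0408 F [-1.35  0.46] 17.5
```

```bash
python3 - <<'E'
from push import *
p=st("now")
robot.move_straight(fx(-.175,p[1],.039),vel=.05)
robot.move_straight(fx(-.19,p[1],.14),vel=.15)
robot.goto(fx(-.25,0,.25),OF)
f=robot.grab_frame("top"); np.savez("pics/top3.npz",**f); P=cloud(f)
m=box((235,150,360,255))&(f["image"].max(-1)<110)&(P[...,2]>.05)&(P[...,2]<.075)
c,l,y=rect(f,m,.065); print((c-CTR)@RF,l,y-TH)
c,l,y=rect(f,box((235,150,340,255))&(P[...,2]>.058)&(P[...,2]<.075),.065); print((c-CTR)@RF,l,y-TH)
q=(P[...,:2]-CTR)@RF
for x0 in(-.05,-.02,0.,.02):   # rail top ys and module ys from depth
    k=(abs(q[...,0]-x0)<.004)&(P[...,2]>.038)&(P[...,2]<.052); ys=q[...,1][k]; ys=ys[abs(ys)<.06]
    print("rail",x0,np.percentile(ys[ys>0],[2,98]).round(4),np.percentile(ys[ys<0],[2,98]).round(4))
cv2.imwrite("pics/top3.png",cv2.resize(f["image"][150:260,230:410,::-1],None,fx=4.4,fy=4.4,interpolation=cv2.INTER_CUBIC))
E
```

```text
now [-0.1561  0.0075] 0.0408 F [-1.35  0.46] 17.5
[-0.08704197  0.00145684] (np.float32(0.10690789), np.float32(0.060235884)) -0.09517872
[-0.08747902  0.00149569] (np.float32(0.109249614), np.float32(0.060193405)) -0.09458196
rail -0.05 [0.0384 0.0499] [-0.0482 -0.0384]
rail -0.02 [0.0326 0.0467] [-0.0448 -0.0318]
rail 0.0 [0.0329 0.046 ] [-0.0452 -0.0319]
rail 0.02 [0.0326 0.0462] [-0.0451 -0.0317]
```

View pics/top3.png

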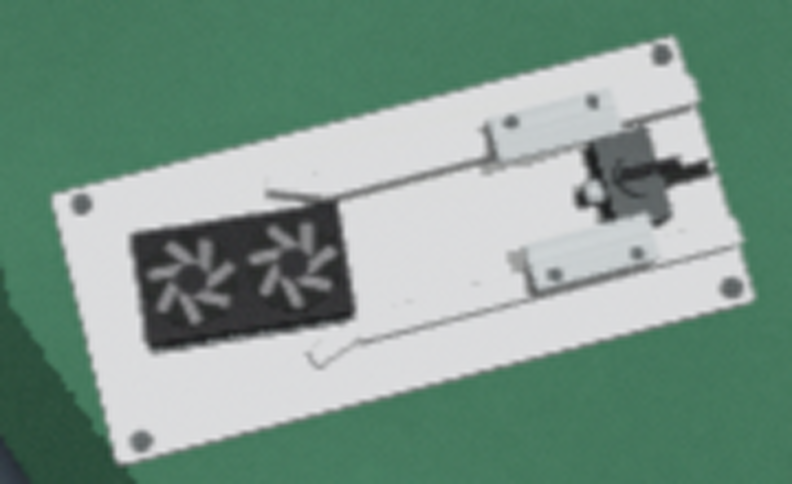

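The module has yawed by about -0.095 rad: its trailing end swung to the upper side and its leading corner sits at the throat. I'll grip it near its trailing end, straighten it on the deck and slide it into the channel held straight, with the fingers staying outside the flare. Then I release and push from behind.

```bash
python3 - <<'E'
from push import *
f=dict(np.load("pics/top1.npz")); P=cloud(f)
c,l,y=rect(f,box((235,150,330,255))&(P[...,2]>.058)&(P[...,2]<.075),.065); print("earlier",(c-CTR)@RF,l,y-TH)
yaw=-.0948; c=np.array([-.0872,.0015]); g=c-.042*np.array([np.cos(yaw),np.sin(yaw)])
o=tool(TH+np.pi+yaw)
robot.grip(1.0)
robot.goto(fx(*g,.14),o)
print(robot.move_straight(fx(*g,.041),vel=.12,contact_N=8)); 
robot.grip(0.0,30); st("grip")
robot.move_straight(fx(-.155,.0005,.041),vel=.04,attitude=OF); st("straight")
for x in(-.13,-.105,-.083):
    k=robot.move_straight(fx(x,.0005,.041),vel=.03,contact_N=15); st(k)
    if k: break
E
```

```text
earlier [-0.11389445 -0.00324416] (np.float32(0.10904515), np.float32(0.060233116)) 0.0009186268
False
grip [-0.1291  0.0074] 0.0423 F [-1.26  2.24] 22.16
straight [-0.1522  0.002 ] 0.0423 F [5.96 1.46] 22.97
False [-0.1331  0.002 ] 0.0423 F [-6.82  0.07] 23.95
False [-0.1081  0.002 ] 0.0423 F [-6.83  0.19] 24.93
False [-0.0861  0.002 ] 0.0423 F [-6.48  1.12] 25.82
```

It slid in smoothly with about 6.5 N of friction. Next: release and push from behind.

```bash
python3 - <<'E'
from push import *
robot.grip(1.0)
robot.move_straight(fx(-.0861,.0005,.13),vel=.15)
robot.grip(0.22)
robot.move_straight(fx(-.140,.0005,.13),vel=.15)
robot.move_straight(fx(-.140,.0005,.039),vel=.12); st("down")
for x in(-.10,-.07,-.04):
    k=push(x,.0005,.03,15)
    if k: break
E
```

```text
down [-0.14   0.001] 0.0394 F [-0.14  0.  ] 29.0
False [-0.1002  0.0004] 0.039 F [-3.14 -0.01] 30.48
False [-0.0696  0.0005] 0.0391 F [-0.51 -0.59] 31.63
False [-0.0398  0.0006] 0.0391 F [-2.89  1.14] 32.78
```

```bash
python3 - <<'E'
from push import *
k=push(.015,.0005,.015,12)
if k: k=push(.015,.0005,.012,16)   # confirm: should not advance
E
```

```text
True [-0.0148  0.0003] 0.0388 F [ 0.99 -0.11] 34.79
True [-0.015   0.0002] 0.0385 F [ 0.12 -0.76] 35.85
```

```bash
python3 - <<'E'
from push import *
robot.move_straight(fx(-.05,.0005,.039),vel=.08)
robot.move_straight(fx(-.06,.0005,.16),vel=.15)
robot.goto(fx(-.25,0,.25),OF); robot.sleep(.3)
f=robot.grab_frame("top"); np.savez("pics/top4.npz",**f); P=cloud(f)
q=(P[...,:2]-CTR)@RF
k=(f["image"].max(-1)<110)&(abs(P[...,2]-.065)<.006)&(abs(q[...,1])<.02)&(q[...,0]<.15)&(q[...,0]>-.1)
print("module x",np.percentile(q[...,0][k],[1,99]),robot.sense()["t"])
f2=robot.grab_frame("scene")
a=cv2.resize(f["image"][150:260,230:410],None,fx=4,fy=4,interpolation=cv2.INTER_CUBIC)[:,:720]
b=cv2.resize(f2["image"][165:245,180:330],None,fx=4.8,fy=4.8,interpolation=cv2.INTER_CUBIC)[:150*4]
cv2.imwrite("pics/end.png",cv2.resize(np.vstack([a,b[:,:720]]),(560,600))[...,::-1])
E
```

```text
module x [-0.00220805  0.13203131] 38.5917
```

View pics/end.png

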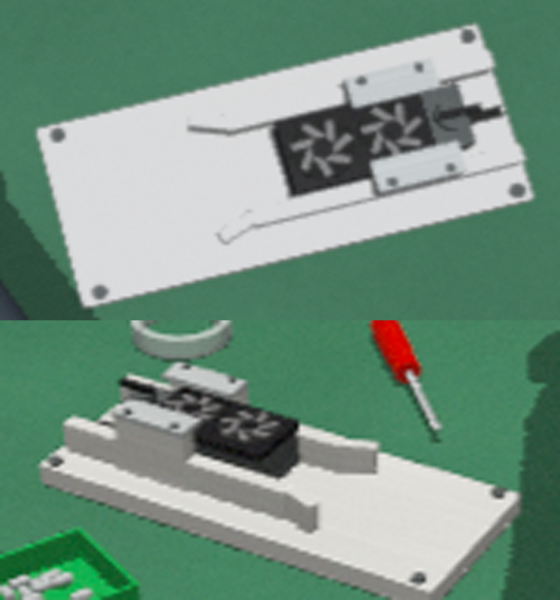

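The module sits under both lips with its end against the head at about (432,115). The trailing end measures near x = -3 mm, which matches the head face seen at about 103 mm, and a second push moved nothing. Handing in.

```bash
python3 -c "
from plant import robot
print(robot.close_job())"
```

```text
the job is handed in; nothing more can be done
None
```

The module is in the channel under both lips and resting against the sensor head, and the job was handed in at about 39 s; pin travel wasn't measured, but a second gentle push (about 16 N) moved nothing, so I take the pin as fully pressed.

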